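Eject a fresh filter cell and seat it on the airbrush cleaning pot

TASK

Put the spare filter cell on the airbrush cleaning pot: press the holder's spring ejector all the way so that the cell comes out from under the clear hood, then set the cell square on the pot's spigot and turn it until its hidden keyways drop over the pins. Push it fully home against the sprung seal and finish while still gripping it and keeping it pushed home, so that I can fit the locking tab. Leave the other things on the bench where they stand.

Things in the scene. Friction and masses are not known exactly. Their poses are not given: they have to be found in the camera images.
- holder: Fixed grey plastic spare-cell holder, 134 x 76 mm. Origin: underside of its base; z up, x opposite to the ejecting direction. Floor 8 mm above the bench. Bay with side walls (outside y = +-32 mm) and clear hood (top 55 mm up) at x = -6 to 57 mm; in front, x = -65 to -6 mm, an open apron with 4 mm rims, where the ejected cell stands at about x = -38 mm, y = 0.
- ejector_pad (a point): Centre of the rear face of the ejector's upright thumb pad (black, 36 mm wide, 8 mm thick, reaching 10 to 58 mm above the bench, on a steel rod with a spring, behind the holder); its axes are the holder's. Press it along the holder's -x. Behind it the bench is free.
- ejector (a joint): Ejector travel: 0 = out, 0.050 m = pressed to its end stop. Spring 1.2 N at first, 4.2 N at the end, and about 4 N more where the cell leaves its spring jaws; the ejector springs back when let go, the cell stays out.
- cell_center (a point): Centre of the filter cell: plain aluminium knurled collar, dark grille on top, 50 mm across, 40 mm high, about 0.11 kg, upright, z = its axis, up. Starts in the holder's bay. Its upper 15 mm are solid: grip it there. Below: 36.4 mm bore, 25 mm deep; its skirt has 3 keyways 120 degrees apart, invisible from outside, at an angle to its x axis that is not told: find by turning, at most 120 degrees.
- spigot_top (a point): Centre of the top of the pot lid's upright aluminium spigot, 102 mm above the bench: 34 mm across, 5 mm conical nose, three 5 mm pins 120 degrees apart. Height of the cell's centre above this point: 20 mm as the nose enters, 11.5 mm with its rim resting on the pins, 1 mm dropped over the pins onto the seal, -4 mm fully home. A keyway passes a pin within 0.08 rad either side.
- pot: Airbrush cleaning pot fixed to the bench: glass jar with a steel lid, 92 mm across, lid top 75 mm above the bench, brass side port towards its -x. Origin under its middle, below the spigot; a pin points to its +x. Nothing on it beside the spigot stands higher than 81 mm. Mind the shop lamp: its pull cord ends 0.53 m above the bench at world x 0.53, y -0.28; the lamp runs from there to +x, +y, 0.68 m up.
- seal (a joint): Sprung black sealing ring round the spigot's foot: 0 = up, 0.005 m = pressed fully down. It pushes back with 3 N at first, 6 N at the bottom, so it lifts the cell again when this is let go. 5 N while turning and 10 N to hold it home are plenty.
- wood_glue: Bystander, glue bottle 52 mm across, 130 mm high; origin at its foot.
- thinner_bottle: Bystander, white squeeze bottle 46 mm across, 135 mm high; origin at its foot.
- torch: Bystander, black torch standing on end, 36 mm across, 139 mm high; origin at its foot.
- fine_pliers: Bystander, lying pliers 48 x 113 x 12 mm; origin under its middle.
- tip_carton: Bystander, printed carton 45 x 58 x 52 mm; origin under its middle.
- water_bottle: Bystander, white squeeze bottle 44 mm across, 160 mm high; origin at its foot.
Things that resemble listed ones, but are neither listed nor needed, are in the scene too. There is more than one size of the pot; the one meant has the size given above.

How it is judged:
By the outcome, as a careful person would: the job done as asked, in the order asked, and still so for the second after the job is handed in, while the arm keeps its last pose, push and grip.
It also fails if it takes over 72 s, if anything falls off the work surface, if the arm or the gripper's body presses on something with over 40 N, if the wrist force passes 120 N, or if a joint passes its speed limit or range.

ROBOT

A 7-joint arm with a two-finger parallel gripper is mounted at the origin on a cart in front of the work surface, level with it; the furniture and walls round the work are solid. World frame = base frame: x ahead of the robot, y to its left, z up, the work surface at z = 0. Lengths are in mm, angles in rad, forces in N, time in s.
With the tool pointing down it reaches from about 425 to 925 mm from the base axis. Payload 6.8 kg.
Tool frame: the origin (TCP) lies midway between the tips of the shut fingers; the grasp point (between the pads) lies 19 mm behind it (r.grip_point_offset is the distance from the TCP to the grasp point, in mm); z points along the fingers, y is the direction in which the jaws open and shut (so a half turn about z gives the same grasp; the last joint's range is limited). The gripper opens to 85 mm and grips with 20 to 120 N. Pads are 22 mm wide; open, the fingers measure 114 mm over their backs; the gripper's body (76 mm by 85 mm) begins 54 mm behind the grasp point. The pads swing forward as they close: fully open they stand 13 mm farther back than shut.
Start: joints at [-1.3, 0.477, 0.022, 1.555, -0.011, 1.109, -0.083], TCP at [249.616, 627.167, 231.308] pointing down, gripper open.
Joint ranges: [-2.96, 2.96], [-0.34, 2.1], [-1.41, 1.46], [0.24, 2.44], [-1.37, 4.51], [0.17, 1.92], [-2.96, 2.96]. Speed limits (rad/s): [2.39, 2.39, 3.14, 3.14, 3.14, 3.14, 3.14].

INTERFACE

Orientations are given as a rotation vector (axis times angle).
In Python, from bench import monitor, imaging, ticket, r gives the robot as it stands.
- The arm moves only by the tool servo_tool, never from a script. Its argument "steps" is a list of rows, each a list of 3 entries, a list of its own where there are three numbers: the shift along the tool's x, y, z in cm, then the turn about the tool's z in degrees, then the closure, from 0 (fully open) to 1 (shut). A call has 1 to 8 rows; each row shifts and turns the pose as measured when the row begins, along the tool's axes as they then stand; what a row does not reach is not made up. A row lasts 1/8 s, in which the tool goes at most 62.5 mm and 10.7 degrees, less where a joint would pass 70% of its speed; a pose out of reach is approached as far as the arm can. A call is refused whole if a number of a shift passes 6.25 or a number of a turn 10.7, either way. A call with a gripper value outside its range is refused whole. The fingers move at their own pace and stop on an object; the grip force is fixed at half the most. Time passes only in rows, so rows that do not move let the fingers close. It gives the time, the measured TCP pose, the force and the opening at its end, in the units of the state.
- monitor.get_state(): the state, without advancing time (a new reading comes with each control period).
- imaging.camera(name): name is "side" or "top"; returns (picture, depth): 480x640x3 uint8, blue, green, red; 480x640 float32, mm along the optical axis (not along the pixel's ray), 0 where there is no reading.
- imaging.camera_params(name): a dict with "fovy" (degrees; the focal length in pixels is half the picture's height over the tangent of half this angle, whatever the lens; pixels are square), "cx", "cy" (the principal point, pixels), "world_from_camera" (4x4, takes a point from camera to world coordinates). Camera axes: x right, y down, z forward; pixel columns grow to the right and rows downward; lengths in mm; the calibration is good to about 2 mm. A picture is of the moment at which its call begins. camera_params takes no time and is no camera call.
- ticket.finish_job(): hands the job in, once; it reports no verdict.
The state is a dict: "clock": time; "qpos": joint angles; "joint_vel": joint speeds; "joint_efforts": joint torques, N m; "tool_pos": TCP position; "ee_rot": TCP orientation; "wrist_force": force on the tool from outside, world axes, zero at the start; "wrist_torque": the same for the moment, N m; "finger_gap": finger opening in mm.
Only numpy, scipy, OpenCV 4.12 (cv2) and the standard library are available. Lean on these libraries where they do the work, as an engineer would, in place of code of your own. Each camera call takes 0.05 s, during which the arm holds its last target.

## Working session

There is one attempt and no reset: what is moved stays moved. The work goes in short steps, Python scripts to look and compute and a tool call to move; the robot and the scene stay as the last step left them, time stands still between calls to the robot, and variables do not carry over. Pictures are saved under pics/ and viewed, and the job is handed in when it is done.

Besides the shell and the picture viewer there is one more tool, called after "Request:" by a JSON object that holds its "api" and its "payload", one argument or row to a line. servo_tool: Moves the arm, as the interface text tells. Its arguments: {"type":"object","properties":{"steps":{"type":"array"}},"required":["steps"]}

```bash
ls; mkdir -p pics; cat > h.py <<'E'
import numpy as np,cv2,pickle
from bench import monitor,imaging,ticket,r
def snap(n,tag):
    p,d=imaging.camera(n); cv2.imwrite(f'pics/{n}_{tag}.png',p); np.save(f'pics/{n}_{tag}.npy',d); return p,d
def K(n):
    c=imaging.camera_params(n); f=240/np.tan(np.radians(c['fovy'])/2); return f,c['cx'],c['cy'],np.array(c['world_from_camera'])
def dep(n,d,u,v):
    f,cx,cy,T=K(n); z=d[int(round(v)),int(round(u))]
    return (T@np.array([(u-cx)/f*z,(v-cy)/f*z,z,1]))[:3]
def plane(n,u,v,h):
    f,cx,cy,T=K(n); o=T[:3,3]; w=T[:3,:3]@np.array([(u-cx)/f,(v-cy)/f,1]); return o+w*(h-o[2])/w[2]
def proj(n,P):
    f,cx,cy,T=K(n); q=np.linalg.inv(T)@np.append(P,1); return q[0]/q[2]*f+cx,q[1]/q[2]*f+cy
def cloud(n,d):
    f,cx,cy,T=K(n); v,u=np.mgrid[0:480,0:640]; P=np.stack([(u-cx)/f*d,(v-cy)/f*d,d,np.ones_like(d)],-1)@T.T; return P[...,:3]
E
python3 - <<'E'
from h import *
for n in('side','top'):
    snap(n,'a'); print(n,imaging.camera_params(n))
print(monitor.get_state()); print(r.grip_point_offset)
E
```

```text
pics
side {'fovy': 47.02567360866874, 'cx': 314.9840948600522, 'cy': 240.46031315523996, 'world_from_camera': array([[-8.10437704e-01,  4.02814596e-01, -4.25360001e-01,
         1.10006256e+03],
       [ 5.85794491e-01,  5.64619358e-01, -5.81420498e-01,
         6.64795103e+02],
       [ 5.96182764e-03, -7.20378638e-01, -6.93555387e-01,
         9.52588362e+02],
       [ 0.00000000e+00,  0.00000000e+00,  0.00000000e+00,
         1.00000000e+00]])}
top {'fovy': 46.059726478402155, 'cx': 309.27314162109514, 'cy': 242.85751932267513, 'world_from_camera': array([[-2.22416143e-02, -9.91524721e-01,  1.28000148e-01,
         4.43213941e+02],
       [-9.99182002e-01,  2.63711076e-02,  3.06576557e-02,
        -7.81882997e+01],
       [-3.37733292e-02, -1.27213568e-01, -9.91300192e-01,
         1.20272314e+03],
       [ 0.00000000e+00,  0.00000000e+00,  0.00000000e+00,
         1.00000000e+00]])}
{'clock': 0.1, 'qpos': array([-1.30008116,  0.47773068,  0.0223979 ,  1.55633857, -0.01147455,
        1.10928333, -0.08312674]), 'joint_vel': array([-6.45105034e-04,  5.10817770e-05,  2.93036218e-03, -2.91838500e-03,
        1.47259835e-03, -1.44093121e-03, -1.07381813e-03]), 'joint_efforts': array([ 5.23297233e-03, -5.97767222e+01,  1.61427397e+00, -2.81953579e+01,
        1.29199092e-02,  5.03314252e-03, -1.69508439e-05]), 'tool_pos': array([249.48405395, 626.64178567, 230.4210464 ]), 'ee_rot': array([-5.91531405e-01, -3.08525483e+00,  2.55268711e-03]), 'wrist_force': array([0.07960665, 0.06933122, 0.0255845 ]), 'wrist_torque': array([-0.00270918, -0.02326137,  0.01772434]), 'finger_gap': 85.44998545904333}
18.700000000000003
```

View pics/side_a.png

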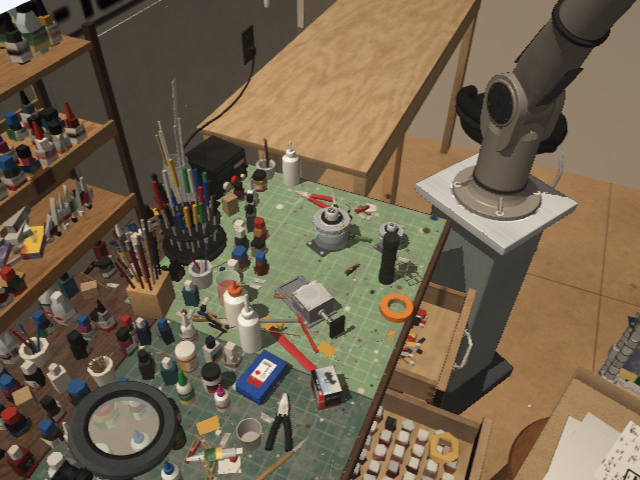

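View pics/top_a.png

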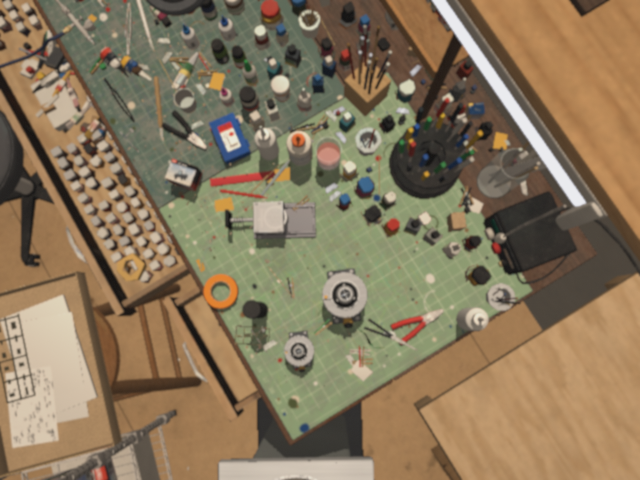

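```bash
python3 - <<'E'
from h import *
p=cv2.imread('pics/top_a.png'); s=cv2.imread('pics/side_a.png')
cv2.imwrite('pics/c1.png',cv2.resize(p[165:375,195:475],None,fx=2.8,fy=2.8,interpolation=cv2.INTER_CUBIC))
cv2.imwrite('pics/c2.png',cv2.resize(s[185:350,250:470],None,fx=3.6,fy=3.6,interpolation=cv2.INTER_CUBIC))
dt=np.load('pics/top_a.npy');ds=np.load('pics/side_a.npy')
for u,v in [(345,295),(320,295),(370,295),(299,350),(268,218),(300,220),(229,222),(240,221),(255,310)]: print('top',u,v,dep('top',dt,u,v).round(1))
for u,v in [(331,213),(391,230),(312,298),(337,325),(388,235)]: print('side',u,v,dep('side',ds,u,v).round(1))
print((dt>0).mean(),(ds>0).mean())
E
```

```text
top 345 295 [ 481.6 -111.3   99.8]
top 320 295 [486.4 -61.3  -1. ]
top 370 295 [ 483.6 -166.4    9.3]
top 299 350 [376.2 -17.8  65.3]
top 268 218 [645.7  41.6  53.8]
top 300 220 [646.7 -22.6  12.5]
top 229 222 [640.5 123.7  48.5]
top 240 221 [644.8 103.3  31.8]
top 255 310 [456.1  58.7 144.7]
side 331 213 [ 493.8 -101.3  102.5]
side 391 230 [1100.1  664.8  952.6]
side 312 298 [657.7  51.2  55.3]
side 337 325 [653.1 132.6  45.4]
side 388 235 [462.2  59.2 137.6]
0.9961067708333333 0.9959147135416667
```

View pics/c1.png

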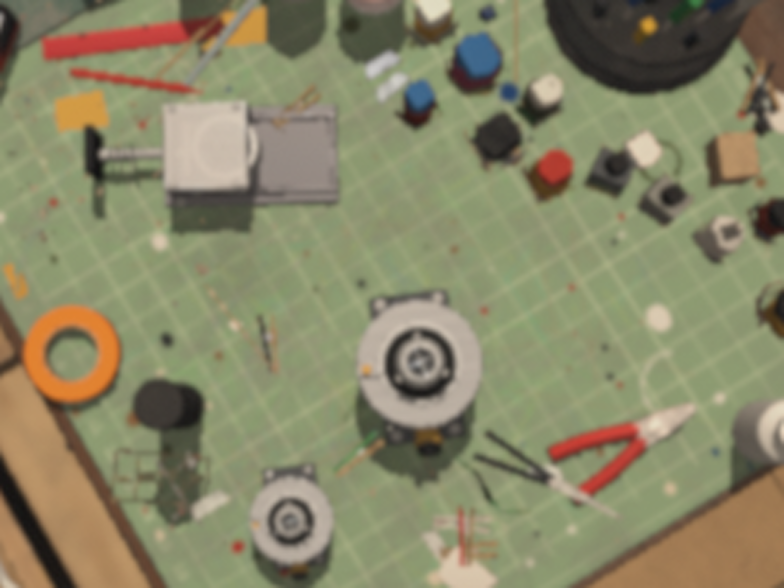

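View pics/c2.png

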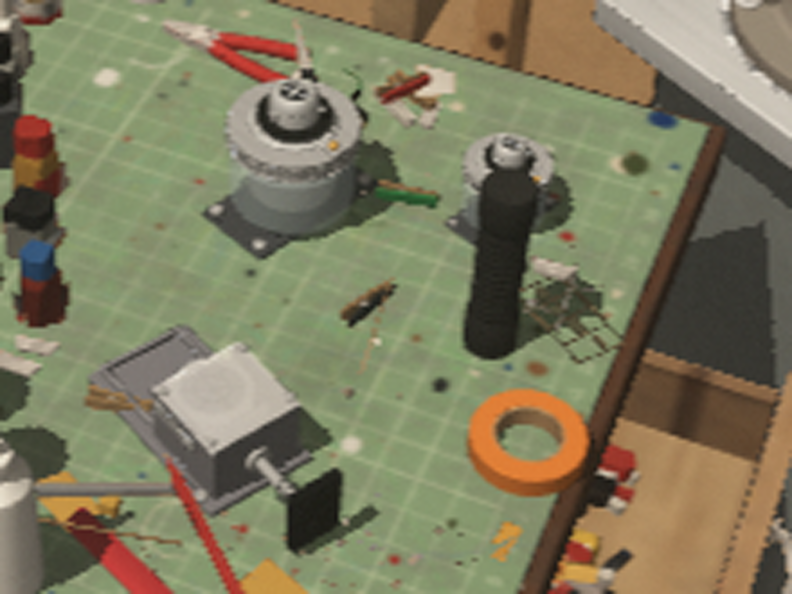

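```bash
python3 - <<'E'
from h import *
from scipy.optimize import least_squares
def circ(P):
    f=lambda q:np.hypot(P[:,0]-q[0],P[:,1]-q[1])-q[2]
    return least_squares(f,[*P.mean(0),30],loss='soft_l1',f_scale=1).x
for n in('top','side'):
    d=np.load(f'pics/{n}_a.npy'); C=cloud(n,d); ok=d>0
    near=ok&(np.hypot(C[...,0]-485,C[...,1]+110)<70)
    for lo,hi in((70,78),(96,106)):
        m=(near&(C[...,2]>lo)&(C[...,2]<hi)); print(n,lo,m.sum(),np.median(C[m][:,2]))
        m=m.astype(np.uint8); c=max(cv2.findContours(m,0,1)[0],key=cv2.contourArea)
        h=cv2.convexHull(c)[:,0]; (uc,vc),ax,an=cv2.fitEllipse(h.astype(np.float32))
        P=C[m>0][:,:2]; print(' minEnclosing',cv2.minEnclosingCircle(P[np.abs(P-np.median(P,0)).max(1)<60].astype(np.float32)), 'bbox',P.min(0),P.max(0))
        print(' ellipse',uc,vc,ax,'on plane',plane(n,uc,vc,75 if lo==70 else 102).round(1))
    # hood top
    m=(ok&(C[...,2]>50)&(C[...,2]<60)&(np.abs(C[...,0]-646)<60)&(np.abs(C[...,1]-45)<55)); P=C[m][:,:2].astype(np.float32)
    print(n,'hood',m.sum(),cv2.minAreaRect(P),np.median(C[m][:,2]))
    m=(ok&(C[...,2]>4)&(C[...,2]<64)&(np.abs(C[...,0]-646)<60)&(np.abs(C[...,1]-22)<90)); mm=m.astype(np.uint8)
    P=C[m&(C[...,2]<20)][:,:2].astype(np.float32); print(' base',cv2.minAreaRect(P))
    img=cv2.imread(f'pics/{n}_a.png')
    m=(ok&(C[...,2]>30)&(C[...,2]<64)&(np.abs(C[...,0]-646)<50)&(np.abs(C[...,1]-128)<25)&(img.max(2)<60)); P=C[m]; print(' pad',m.sum(),P.min(0),P.max(0),np.median(P,0))
    if n=='top': print(cv2.minAreaRect(P[:,:2].astype(np.float32)))
E
```

```text
top 70 829 75.20624629615031
 minEnclosing ((484.55731201171875, -111.19828033447266), 45.14463806152344) bbox [ 440.9583417  -156.04012305] [528.80112536 -66.28752739]
 ellipse 344.5355529785156 294.1348571777344 (44.8838005065918, 45.289947509765625) on plane [ 484.2 -111.1   75. ]
top 96 195 100.0946783233494
 minEnclosing ((484.9682922363281, -112.81761169433594), 18.430095672607422) bbox [ 468.09733765 -128.63305579] [503.18771329 -95.66434897]
 ellipse 345.3605041503906 293.57989501953125 (16.93808364868164, 18.14147186279297) on plane [ 484.3 -112.   102. ]
top hood 894 ((649.4852294921875, 38.312259674072266), (65.57986450195312, 68.5624008178711), 0.6450433135032654) 54.46428388098866
 base ((646.056884765625, 22.164947509765625), (119.81871795654297, 179.53663635253906), 0.00952323991805315)
 pad 72 [631.08668882 123.15644161  34.16449736] [662.23209626 128.77612688  63.03907347] [645.01858213 124.46252634  56.54823461]
((646.674072265625, 125.94144439697266), (31.206228256225586, 5.191158771514893), 1.1582651138305664)
side 70 443 74.57377083844858
 minEnclosing ((485.3769
[... 177 characters left out ...]
37.30194091796875) on plane [ 490.2 -106.2   75. ]
side 96 91 99.37584834510835
 minEnclosing ((489.3974914550781, -108.37073516845703), 18.47392463684082) bbox [ 471.88494312 -123.95763586] [507.70757918 -93.52475778]
 ellipse 331.17108154296875 211.3836212158203 (9.73099136352539, 13.858070373535156) on plane [ 489.6 -106.1  102. ]
side hood 702 ((651.4168090820312, 41.10346221923828), (65.9754638671875, 67.11328125), 0.27233022451400757) 53.5675441118608
 base ((646.239501953125, 21.95172119140625), (179.37637329101562, 119.17643737792969), 89.97077941894531)
 pad 153 [632.64296163 124.68024426  30.58662587] [670.08589048 134.74978483  61.00561934] [652.97806144 131.17498765  49.39932752]
```

```bash
python3 - <<'E'
from h import *
p=cv2.imread('pics/top_a.png'); s=cv2.imread('pics/side_a.png')
a=cv2.resize(p[190:250,215:325],None,fx=7,fy=7,interpolation=cv2.INTER_CUBIC)
cv2.imwrite('pics/c3.png',a)
cv2.imwrite('pics/c4.png',cv2.resize(s[265:345,265:355],None,fx=7,fy=7,interpolation=cv2.INTER_CUBIC))
for z in (530,680):print(proj('top',[530,-280,z]),proj('side',[530,-280,z]))
E
```

```text
(np.float64(496.21275002868526), np.float64(237.98896989765382)) (np.float64(267.2016447495401), np.float64(7.252650530951428))
(np.float64(543.8841988463444), np.float64(216.00952644522707)) (np.float64(262.63660767153857), np.float64(-78.25200209870425))
```

View pics/c3.png

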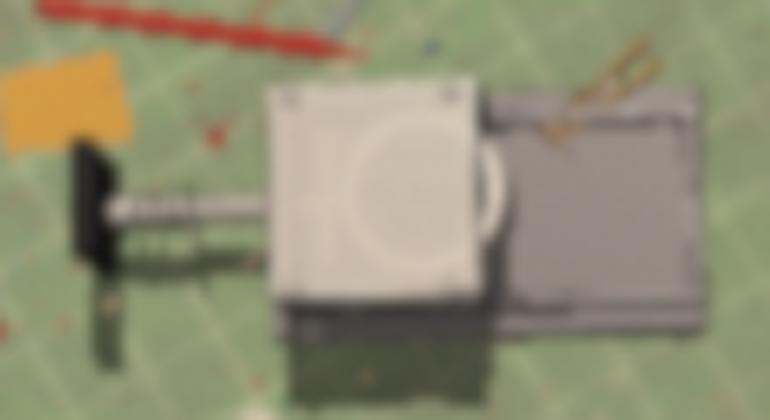

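View pics/c4.png

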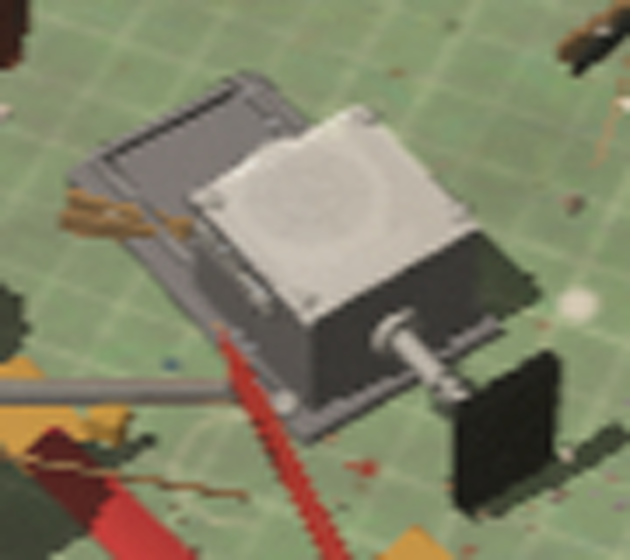

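```bash
python3 - <<'E'
from h import *
pts={'TL':(268,84,55),'TR':(476,79,55),'BR':(483,298,55),'BL':(270,302,55),'apTR':(698,88,12),'apBR':(706,331,12),'bBL':(278,338,10),'padT':(80,138,58),'padB':(80,258,58)}
for k,(u,v,z) in pts.items(): print(k,plane('top',215+u/7,190+v/7,z).round(1))
print('side')
for k,(u,v,z) in {'padTL':(455,395,58),'padTR':(555,352,58),'hL':(195,195,55),'hT':(360,108,55),'hR':(478,230,55),'hB':(312,318,55),'apL':(72,175,10),'apT':(247,72,10)}.items(): print(k,plane('side',265+u/7,265+v/7,z).round(1))
E
```

```text
TL [680.   71.7  55. ]
TR [679.7   9.9  55. ]
BR [614.1   8.9  55. ]
BL [614.7  71.8  55. ]
apTR [683.8 -55.   12. ]
apBR [608.6 -55.7  12. ]
bBL [610.2  75.3  10. ]
padT [664.8 127.3  58. ]
padB [628.8 127.4  58. ]
side
padTL [665.4 124.5  58. ]
padTR [632.1 129.   58. ]
hL [682.5  15.6  55. ]
hT [620.7  16.1  55. ]
hR [620.7  76.9  55. ]
hB [681.2  75.3  55. ]
apL [689.  -46.9  10. ]
apT [617.6 -51.1  10. ]
```

```bash
cat >> h.py <<'E'
from scipy.spatial.transform import Rotation as Ro
def st():
    s=monitor.get_state(); R=Ro.from_rotvec(s['ee_rot']).as_matrix()
    print('t',round(s['clock'],2),'tcp',s['tool_pos'].round(1),'F',s['wrist_force'].round(1),'T',s['wrist_torque'].round(2),'gap',round(s['finger_gap'],1),'yaw_y',round(np.degrees(np.arctan2(R[1,1],R[0,1])),2),'z',R[:,2].round(4),'q',s['qpos'].round(2)); return s,R
def plan(tgt,yaw,n,clos,maxrow=60):
    s=monitor.get_state(); R=Ro.from_rotvec(s['ee_rot']).as_matrix(); p=s['tool_pos'].copy(); y0=np.degrees(np.arctan2(R[1,1],R[0,1]))
    turn=-(yaw-y0); turn=(turn+180)%360-180
    d=(np.array(tgt)-p)/n
    for i in range(n):
        a=R@Ro.from_rotvec([0,0,np.radians(turn*i/n)]).as_matrix()
        print([[round(float(x),2) for x in a.T@d/10],round(turn/n,1),clos])
E
python3 - <<'E'
from h import *
st(); plan([648,175,190],0,15,1)
E
```

```text
t 0.1 tcp [249.5 626.6 230.4] F [0.1 0.1 0. ] T [-0.   -0.02  0.02] gap 85.4 yaw_y 68.29 z [-4.0e-04 -1.6e-03 -1.0e+00] q [-1.3   0.48  0.02  1.56 -0.01  1.11 -0.08]
[[-3.58, -1.81, 0.27], np.float64(4.6), 1]
[[-3.71, -1.52, 0.27], np.float64(4.6), 1]
[[-3.82, -1.22, 0.27], np.float64(4.6), 1]
[[-3.91, -0.92, 0.27], np.float64(4.6), 1]
[[-3.97, -0.6, 0.27], np.float64(4.6), 1]
[[-4.0, -0.29, 0.27], np.float64(4.6), 1]
[[-4.02, 0.03, 0.27], np.float64(4.6), 1]
[[-4.0, 0.35, 0.27], np.float64(4.6), 1]
[[-3.96, 0.67, 0.27], np.float64(4.6), 1]
[[-3.89, 0.98, 0.27], np.float64(4.6), 1]
[[-3.8, 1.29, 0.27], np.float64(4.6), 1]
[[-3.69, 1.58, 0.27], np.float64(4.6), 1]
[[-3.55, 1.87, 0.27], np.float64(4.6), 1]
[[-3.39, 2.15, 0.27], np.float64(4.6), 1]
[[-3.21, 2.41, 0.27], np.float64(4.6), 1]
```

Request:
{"api": "servo_tool", "payload": {
  "steps": [
    [[-3.6, -1.8, 0.2], 4.6, 1],
    [[-3.7, -1.5, 0.2], 4.6, 1],
    [[-3.8, -1.2, 0.2], 4.6, 1],
    [[-3.9, -0.9, 0.2], 4.6, 1],
    [[-4, -0.6, 0.2], 4.6, 1],
    [[-4, -0.3, 0.2], 4.6, 1],
    [[-4, 0, 0.2], 4.6, 1],
    [[-4, 0.35, 0.2], 4.6, 1]
  ]
}}

```text
clock: 1.1
tool_pos: [460.7, 378.8, 210.2]
ee_rot: [-1.551, -2.729, 0.012]
wrist_force: [0.6, 0.1, 0.6]
finger_gap: 0.0
```

```bash
python3 - <<'E'
from h import *
st(); plan([648,175,190],0,8,1)
E
```

```text
t 1.1 tcp [460.7 378.8 210.2] F [0.6 0.1 0.6] T [ 0.07 -0.09  0.01] gap 0.0 yaw_y 30.78 z [-0.0057 -0.0054 -1.    ] q [-0.98  0.38  0.24  1.78 -0.1   1.01 -0.16]
[[-3.39, 0.71, 0.25], np.float64(3.8), 1]
[[-3.33, 0.93, 0.25], np.float64(3.8), 1]
[[-3.26, 1.16, 0.25], np.float64(3.8), 1]
[[-3.18, 1.37, 0.25], np.float64(3.8), 1]
[[-3.08, 1.58, 0.25], np.float64(3.8), 1]
[[-2.96, 1.79, 0.25], np.float64(3.8), 1]
[[-2.84, 1.98, 0.25], np.float64(3.8), 1]
[[-2.7, 2.17, 0.25], np.float64(3.8), 1]
```

Request:
{"api": "servo_tool", "payload": {
  "steps": [
    [[-3.4, 0.7, 0.2], 3.8, 1],
    [[-3.4, 0.9, 0.2], 3.8, 1],
    [[-3.3, 1.2, 0.2], 3.8, 1],
    [[-3.2, 1.4, 0.2], 3.8, 1],
    [[-3.1, 1.6, 0.2], 3.8, 1],
    [[-3, 1.8, 0.2], 3.8, 1],
    [[-2.8, 2, 0.2], 3.8, 1],
    [[-2.7, 2.2, 0.2], 3.8, 1]
  ]
}}

```text
clock: 2.1
tool_pos: [652.2, 164.0, 190.4]
ee_rot: [-2.232, -2.207, 0.021]
wrist_force: [-0.6, -0.3, -0.4]
finger_gap: 0.2
```

```bash
python3 - <<'E'
from h import *
st(); plan([648,160,30],0,8,1)
E
```

```text
t 2.1 tcp [652.2 164.  190.4] F [-0.6 -0.3 -0.4] T [ 0.   -0.04  0.02] gap 0.2 yaw_y -0.65 z [-0.0111 -0.0082 -0.9999] q [-0.63  0.54  0.41  1.61 -0.24  1.05 -0.16]
[[-0.03, -0.03, 2.01], np.float64(-0.1), 1]
[[-0.03, -0.03, 2.01], np.float64(-0.1), 1]
[[-0.03, -0.03, 2.01], np.float64(-0.1), 1]
[[-0.03, -0.03, 2.01], np.float64(-0.1), 1]
[[-0.03, -0.03, 2.01], np.float64(-0.1), 1]
[[-0.03, -0.03, 2.01], np.float64(-0.1), 1]
[[-0.03, -0.03, 2.01], np.float64(-0.1), 1]
[[-0.03, -0.03, 2.01], np.float64(-0.1), 1]
```

Request:
{"api": "servo_tool", "payload": {
  "steps": [
    [[0, 0, 2], 0, 1],
    [[0, 0, 2], 0, 1],
    [[0, 0, 2], 0, 1],
    [[0, 0, 2], 0, 1],
    [[0, 0, 2], 0, 1],
    [[0, 0, 2], 0, 1],
    [[0, 0, 2], 0, 1],
    [[0, 0, 1.5], 0, 1]
  ]
}}

```text
clock: 3.1
tool_pos: [648.9, 162.8, 24.3]
ee_rot: [-2.231, -2.207, 0.025]
wrist_force: [0.7, -0.7, 1.1]
finger_gap: -0.2
```

```bash
python3 - <<'E'
from h import *
s,R=st(); 
for n in('top','side'):
    p,d=snap(n,'b'); u,v=proj(n,s['tool_pos']); print(n,u,v)
    u0,v0=int(u)-50,int(v)-60
    c=cv2.resize(p[v0:v0+90,u0:u0+110],None,fx=6,fy=6,interpolation=cv2.INTER_CUBIC); cv2.drawMarker(c,(int((u-u0+.5)*6),int((v-v0+.5)*6)),(255,0,255),0,15,1); cv2.imwrite(f'pics/d_{n}.png',c)
E
```

```text
t 3.1 tcp [648.9 162.8  24.3] F [ 0.7 -0.7  1.1] T [-0.   -0.01 -0.03] gap -0.2 yaw_y -0.6 z [-0.0135 -0.0088 -0.9999] q [-0.57  0.73  0.34  1.71 -0.32  0.77 -0.09]
top 212.69746980233293 220.44206793188948
side 347.28011800441135 340.0684639229911
```

View pics/d_side.png

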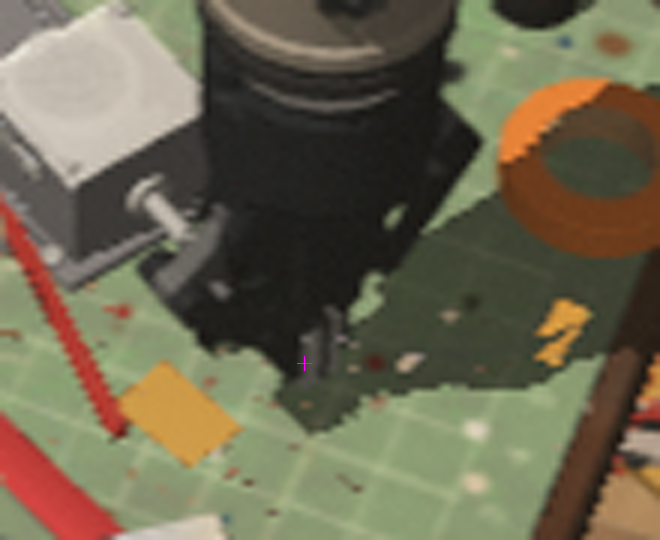

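View pics/d_top.png

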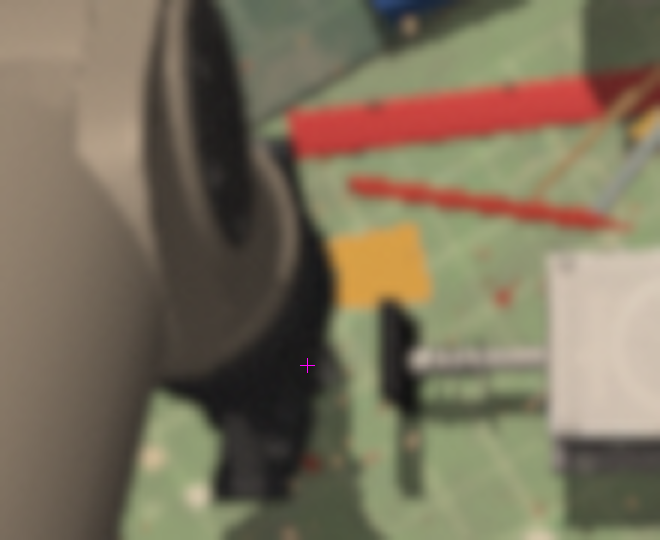

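Request:
{"api": "servo_tool", "payload": {
  "steps": [
    [[-1, 0, 0], 0, 1],
    [[-1, 0, 0], 0, 1],
    [[-0.8, 0, 0], 0, 1],
    [[-0.8, 0, 0], 0, 1],
    [[-0.8, 0, 0], 0, 1]
  ]
}}

```text
clock: 3.82
tool_pos: [648.5, 119.5, 25.8]
ee_rot: [-2.226, -2.208, 0.02]
wrist_force: [0.0, 3.5, -3.2]
finger_gap: -0.1
```

```bash
python3 - <<'E'
from h import *
s,R=st(); 
E
```

```text
t 3.83 tcp [648.5 119.5  25.8] F [ 0.   3.5 -3.2] T [0.74 0.   0.07] gap -0.1 yaw_y -0.48 z [-0.013  -0.0047 -0.9999] q [-0.51  0.72  0.33  1.74 -0.32  0.75 -0.03]
```

Request:
{"api": "servo_tool", "payload": {
  "steps": [
    [[-0.8, 0, 0], 0, 1],
    [[-0.8, 0, 0], 0, 1],
    [[-0.8, 0, 0], 0, 1]
  ]
}}

```text
clock: 4.2
tool_pos: [648.4, 94.5, 26.0]
ee_rot: [-2.226, -2.208, 0.018]
wrist_force: [1.3, 4.6, -3.4]
finger_gap: 0.1
```

```bash
python3 - <<'E'
from h import *
s,R=st(); 
p,d=snap('top','c'); cv2.imwrite('pics/e_top.png',cv2.resize(p[185:255,200:330],None,fx=6,fy=6,interpolation=cv2.INTER_CUBIC))
p,d=snap('side','c'); cv2.imwrite('pics/e_side.png',cv2.resize(p[255:345,255:375],None,fx=6,fy=6,interpolation=cv2.INTER_CUBIC))
E
```

```text
t 4.2 tcp [648.4  94.5  26. ] F [ 1.3  4.6 -3.4] T [ 1.08 -0.13 -0.01] gap 0.1 yaw_y -0.46 z [-0.0126 -0.004  -0.9999] q [-0.47  0.71  0.33  1.75 -0.32  0.75  0.01]
```

View pics/e_top.png

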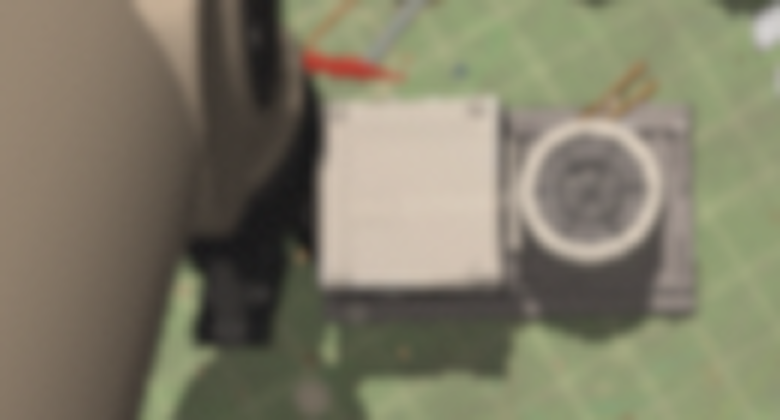

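View pics/e_side.png

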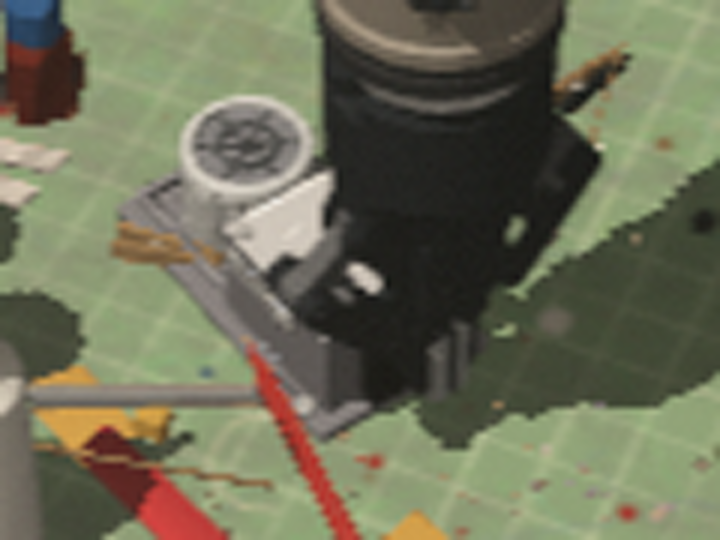

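Request:
{"api": "servo_tool", "payload": {
  "steps": [
    [[-0.8, 0, 0], 0, 1],
    [[-0.5, 0, 0], 0, 1],
    [[-0.5, 0, 0], 0, 1]
  ]
}}

```text
clock: 4.68
tool_pos: [648.3, 94.3, 26.3]
ee_rot: [-2.204, -2.211, -0.004]
wrist_force: [-0.3, 13.4, -2.0]
finger_gap: 0.3
```

```bash
python3 - <<'E'
from h import *
s,R=st(); 
E
```

```text
t 4.67 tcp [648.3  94.3  26.3] F [-0.3 13.4 -2. ] T [ 2.56 -0.06 -0.01] gap 0.3 yaw_y 0.18 z [-0.0125  0.016  -0.9998] q [-0.45  0.71  0.31  1.75 -0.33  0.74  0.04]
```

Request:
{"api": "servo_tool", "payload": {
  "steps": [
    [[1, 0, 0], 0, 1],
    [[1.5, 0, 0], 0, 1],
    [[1.5, 0, 0], 0, 1],
    [[1.5, 0, 0], 0, 1],
    [[1, 0, 0], 0, 1],
    [[0.8, 0, 0], 0, 1],
    [[0, 0, -2], 0, 0.2],
    [[0, 0, -3], 0, 0.2]
  ]
}}

```text
clock: 5.68
tool_pos: [648.2, 166.1, 78.4]
ee_rot: [-2.208, -2.21, 0.006]
wrist_force: [-0.0, 0.3, -0.1]
finger_gap: 36.2
```

```bash
python3 - <<'E'
from h import *
s,R=st(); 
E
```

```text
t 5.67 tcp [648.2 166.1  78.4] F [-0.   0.3 -0.1] T [-0.02 -0.04  0.02] gap 36.2 yaw_y 0.05 z [-0.015   0.0096 -0.9998] q [-0.58  0.66  0.35  1.69 -0.3   0.85 -0.09]
```

```bash
python3 - <<'E'
from h import *
for n,(u0,v0) in {'top':(265,190),'side':(270,255)}.items():
    p,d=snap(n,'d'); C=cloud(n,d)
    m=((C[...,2]>42)&(C[...,2]<54)&(np.abs(C[...,0]-650)<40)&(C[...,1]<8)&(C[...,1]>-60)).astype(np.uint8)
    P=C[m>0][:,:2].astype(np.float32); h=cv2.convexHull(max(cv2.findContours(m,0,1)[0],key=cv2.contourArea))[:,0]
    (u,v),ax,a=cv2.fitEllipse(h.astype(np.float32)); print(n,m.sum(),cv2.minEnclosingCircle(P),np.median(C[m>0][:,2]),u,v,ax,plane(n,u,v,48))
    cv2.imwrite(f'pics/f_{n}.png',cv2.resize(p[v0:v0+60,u0:u0+70],None,fx=9,fy=9,interpolation=cv2.INTER_CUBIC))
E
```

```text
top 444 ((649.1397705078125, -21.640485763549805), 25.377994537353516) 47.405260038989354 298.5602111816406 216.1614227294922 (23.594261169433594, 23.93336296081543) [648.80055169 -21.46324615  48.        ]
side 309 ((651.0697631835938, -18.76933479309082), 27.35677146911621) 46.48313061401882 295.1014099121094 279.6643981933594 (18.187524795532227, 22.34684181213379) [653.79522464 -18.11626907  48.        ]
```

View pics/f_top.png

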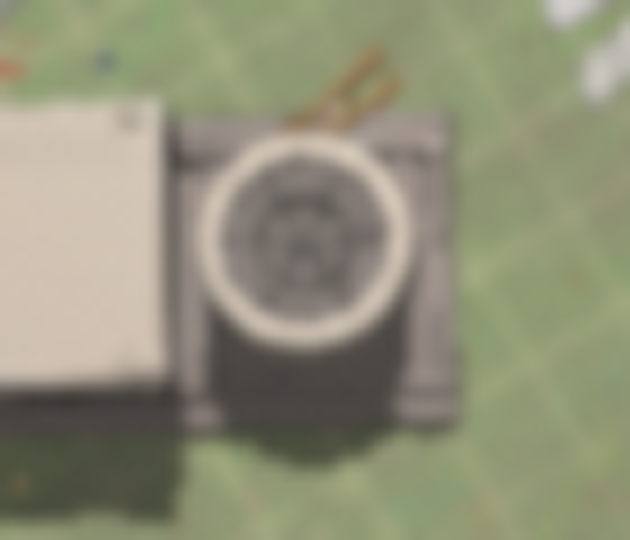

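View pics/f_side.png

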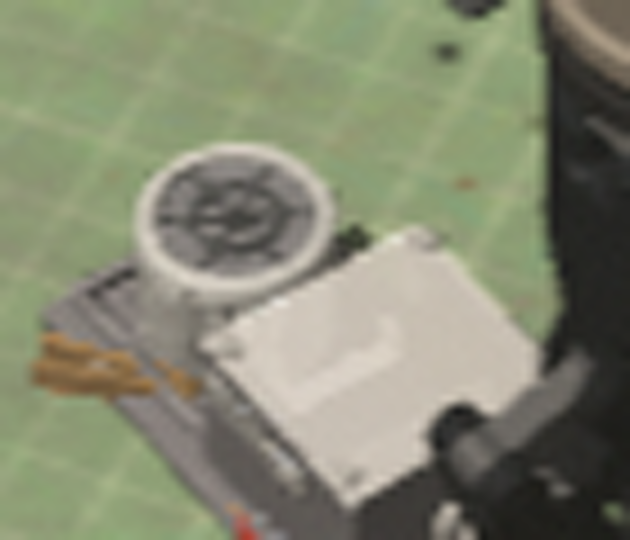

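Request:
{"api": "servo_tool", "payload": {
  "steps": [
    [[0, 0, -2.5], 0, 0],
    [[-1, 0, -2.5], 0, 0],
    [[-3, 0, 0], 0, 0],
    [[-3, 0, 0], 0, 0],
    [[-3, 0, 0], 0, 0],
    [[-3, 0, 0], 0, 0],
    [[-3, 0, 0], 0, 0],
    [[-2, 0, 0], 0, 0]
  ]
}}

```text
clock: 6.78
tool_pos: [652.3, -23.7, 138.1]
ee_rot: [-2.219, -2.211, -0.012]
wrist_force: [0.7, -0.4, 0.2]
finger_gap: 85.9
```

```bash
python3 - <<'E'
from h import *
s,R=st(); plan([650,-20,100],0,3,0)
E
```

```text
t 6.78 tcp [652.3 -23.7 138.1] F [ 0.7 -0.4  0.2] T [-0.02 -0.02  0.01] gap 85.9 yaw_y -0.21 z [-9.000e-04  1.150e-02 -9.999e-01] q [-0.33  0.56  0.39  1.71 -0.27  0.92  0.17]
[[0.11, -0.08, 1.27], np.float64(-0.1), 0]
[[0.11, -0.08, 1.27], np.float64(-0.1), 0]
[[0.11, -0.08, 1.27], np.float64(-0.1), 0]
```

Request:
{"api": "servo_tool", "payload": {
  "steps": [
    [[0.2, -0.2, 2], 0, 0],
    [[0.1, 0, 2], 0, 0],
    [[0, 0, 2], 0, 0],
    [[0, 0, 2], 0, 0],
    [[0, 0, 2], 0, 0],
    [[0, 0, 1.2], 0, 0],
    [[0, 0, 0], 0, 0]
  ]
}}

```text
clock: 7.65
tool_pos: [650.5, -21.3, 20.2]
ee_rot: [-2.222, -2.209, -0.012]
wrist_force: [-0.1, -0.0, 0.1]
finger_gap: 85.4
```

```bash
python3 - <<'E'
from h import *
s,R=st(); plan([650,-20,18],0,1,0)
p,d=snap('side','e'); cv2.imwrite('pics/g_side.png',cv2.resize(p[240:330,240:350],None,fx=7,fy=6,interpolation=cv2.INTER_CUBIC))
E
```

```text
t 7.65 tcp [650.5 -21.3  20.2] F [-0.1 -0.   0.1] T [-0.07 -0.01 -0.03] gap 85.4 yaw_y -0.33 z [-7.000e-04  1.120e-02 -9.999e-01] q [-0.29  0.71  0.33  1.77 -0.34  0.72  0.22]
[[0.12, -0.06, 0.23], np.float64(-0.3), 0]
```

View pics/g_side.png

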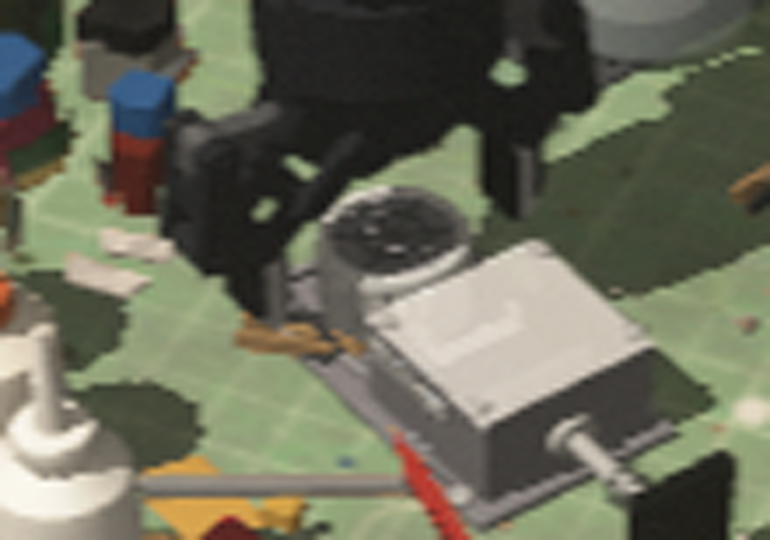

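Request:
{"api": "servo_tool", "payload": {
  "steps": [
    [[0.1, 0, 0.2], 0, 0.2],
    [[0, 0, 0], 0, 0.8],
    [[0, 0, 0], 0, 1],
    [[0, 0, 0], 0, 1],
    [[0, 0, 0], 0, 1],
    [[0, 0, 0], 0, 1]
  ]
}}

```text
clock: 8.45
tool_pos: [652.0, -20.4, 20.8]
ee_rot: [-2.224, -2.211, -0.016]
wrist_force: [-0.5, -0.3, -0.8]
finger_gap: 48.0
```

```bash
python3 - <<'E'
from h import *
s,R=st()
for n in('side','top'):
    p,d=snap(n,'f')
    cv2.imwrite(f'pics/h_{n}.png',cv2.resize(p[240:330,240:350] if n=='side' else p[180:260,240:340],None,fx=7,fy=6,interpolation=cv2.INTER_CUBIC))
E
```

```text
t 8.45 tcp [652.  -20.4  20.8] F [-0.5 -0.3 -0.8] T [-0.    0.07  0.02] gap 48.0 yaw_y -0.35 z [ 0.0032  0.0114 -0.9999] q [-0.29  0.71  0.33  1.77 -0.34  0.71  0.22]
```

View pics/h_side.png

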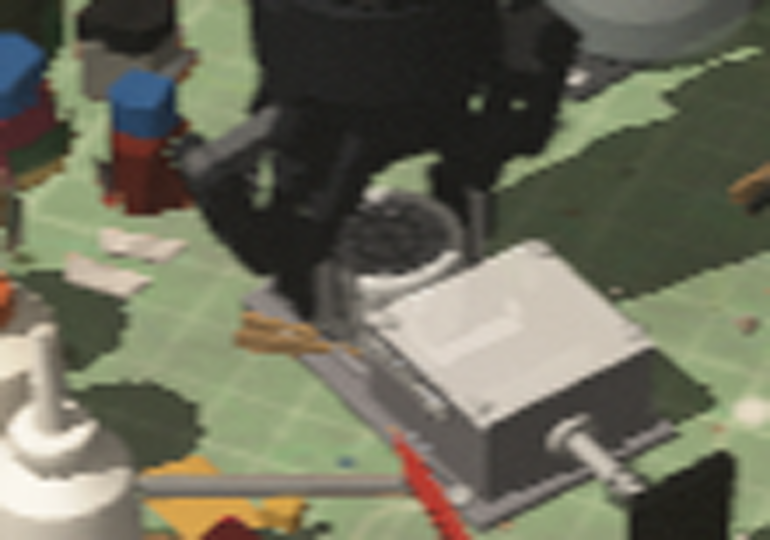

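Request:
{"api": "servo_tool", "payload": {
  "steps": [
    [[0, 0, -1], 0, 1],
    [[0, 0, -2], 0, 1],
    [[0, 0, -2], 0, 1],
    [[0, 0, -2], 0, 1],
    [[0, 0, -2], 0, 1],
    [[0, 0, -2], 0, 1],
    [[0, 0, -2], 0, 1],
    [[0, 0, -0.5], 0, 1]
  ]
}}

```text
clock: 9.55
tool_pos: [653.1, -22.3, 168.7]
ee_rot: [-2.227, -2.213, -0.023]
wrist_force: [1.6, -0.4, -0.7]
finger_gap: 48.5
```

```bash
python3 - <<'E'
from h import *
s,R=st()
for n in('side','top'):
    p,d=snap(n,'g'); u,v=map(int,proj(n,s['tool_pos']+[0,0,10]))
    cv2.imwrite(f'pics/i_{n}.png',cv2.resize(p[v-45:v+45,u-55:u+55],None,fx=7,fy=6,interpolation=cv2.INTER_CUBIC)); print(u-55,v-45)
E
```

```text
t 9.55 tcp [653.1 -22.3 168.7] F [ 1.6 -0.4 -0.7] T [-0.02 -0.    0.06] gap 48.5 yaw_y -0.37 z [ 0.0091  0.012  -0.9999] q [-0.35  0.52  0.41  1.7  -0.26  0.96  0.15]
238 190
240 156
```

View pics/i_side.png

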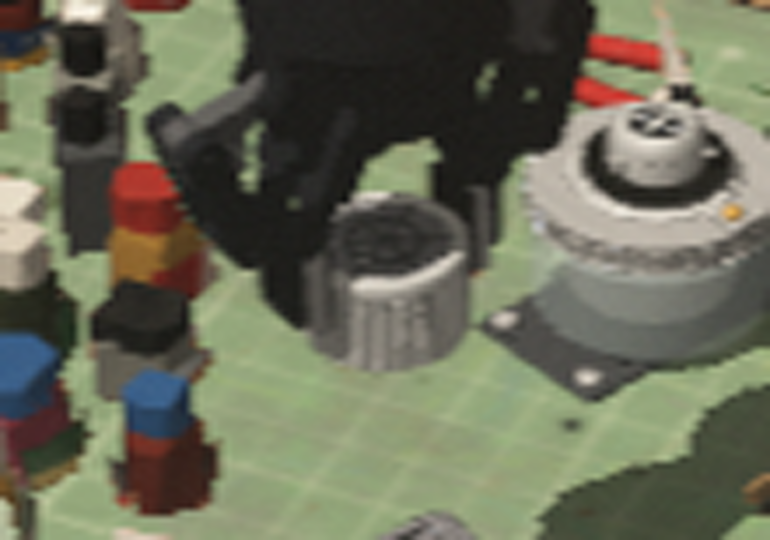

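View pics/i_top.png

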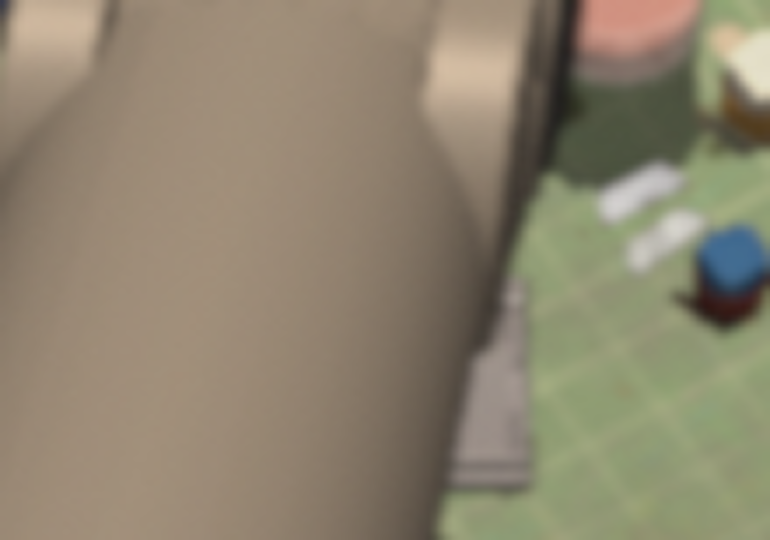

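```bash
python3 - <<'E'
from h import *
s,R=st()
plan([487.7,-109.7,158],0,12,1)
E
```

```text
t 9.65 tcp [652.5 -22.2 167.5] F [ 0.2 -0.4 -1.7] T [-0.03  0.01 -0.02] gap 48.0 yaw_y -0.37 z [ 0.0076  0.012  -0.9999] q [-0.35  0.52  0.41  1.7  -0.26  0.96  0.15]
[[-0.74, -1.37, 0.06], np.float64(-0.0), 1]
[[-0.74, -1.37, 0.06], np.float64(-0.0), 1]
[[-0.74, -1.37, 0.06], np.float64(-0.0), 1]
[[-0.74, -1.37, 0.06], np.float64(-0.0), 1]
[[-0.74, -1.37, 0.06], np.float64(-0.0), 1]
[[-0.74, -1.37, 0.06], np.float64(-0.0), 1]
[[-0.73, -1.37, 0.06], np.float64(-0.0), 1]
[[-0.73, -1.37, 0.06], np.float64(-0.0), 1]
[[-0.73, -1.37, 0.06], np.float64(-0.0), 1]
[[-0.73, -1.37, 0.06], np.float64(-0.0), 1]
[[-0.73, -1.37, 0.06], np.float64(-0.0), 1]
[[-0.73, -1.37, 0.06], np.float64(-0.0), 1]
```

Request:
{"api": "servo_tool", "payload": {
  "steps": [
    [[-0.7, -1.4, 0], 0, 1],
    [[-0.7, -1.4, 0], 0, 1],
    [[-0.7, -1.4, 0], 0, 1],
    [[-0.7, -1.4, 0], 0, 1],
    [[-0.7, -1.4, 0], 0, 1],
    [[-0.7, -1.4, 0], 0, 1],
    [[-0.7, -1.4, 0], 0, 1]
  ]
}}

```text
clock: 10.52
tool_pos: [544.9, -74.3, 163.7]
ee_rot: [-2.225, -2.209, -0.015]
wrist_force: [0.1, -0.7, -0.3]
finger_gap: 48.1
```

```bash
python3 - <<'E'
from h import *
s,R=st()
plan([487.7,-109.7,158],0,4,1)
E
```

```text
t 10.53 tcp [544.9 -74.3 163.7] F [ 0.1 -0.7 -0.3] T [0.01 0.01 0.01] gap 48.1 yaw_y -0.41 z [ 0.0022  0.0115 -0.9999] q [-0.32  0.37  0.43  1.95 -0.22  0.87  0.22]
[[-0.9, -1.42, 0.13], np.float64(-0.1), 1]
[[-0.89, -1.43, 0.13], np.float64(-0.1), 1]
[[-0.89, -1.43, 0.13], np.float64(-0.1), 1]
[[-0.89, -1.43, 0.13], np.float64(-0.1), 1]
```

Request:
{"api": "servo_tool", "payload": {
  "steps": [
    [[-0.9, -1.4, 0.1], 0, 1],
    [[-0.9, -1.4, 0.1], 0, 1],
    [[-0.8, -1.3, 0.1], 0, 1],
    [[-0.6, -1, 0.1], 0, 1],
    [[0, 0, 0], 0, 1]
  ]
}}

```text
clock: 11.15
tool_pos: [489.1, -109.0, 159.2]
ee_rot: [-2.227, -2.207, -0.016]
wrist_force: [1.0, 1.1, -0.2]
finger_gap: 48.2
```

```bash
python3 - <<'E'
from h import *
s,R=st()
plan([487.7,-109.7,150],0,1,1)
p,d=snap('side','h'); cv2.imwrite('pics/j_side.png',cv2.resize(p[150:260,270:390],None,fx=6,fy=5.4,interpolation=cv2.INTER_CUBIC))
E
```

```text
t 11.15 tcp [ 489.1 -109.   159.2] F [ 1.   1.1 -0.2] T [-0.03  0.03 -0.01] gap 48.2 yaw_y -0.51 z [ 0.0025  0.0116 -0.9999] q [-0.28  0.3   0.45  2.06 -0.19  0.82  0.28]
[[-0.08, -0.14, 0.92], np.float64(-0.5), 1]
```

View pics/j_side.png

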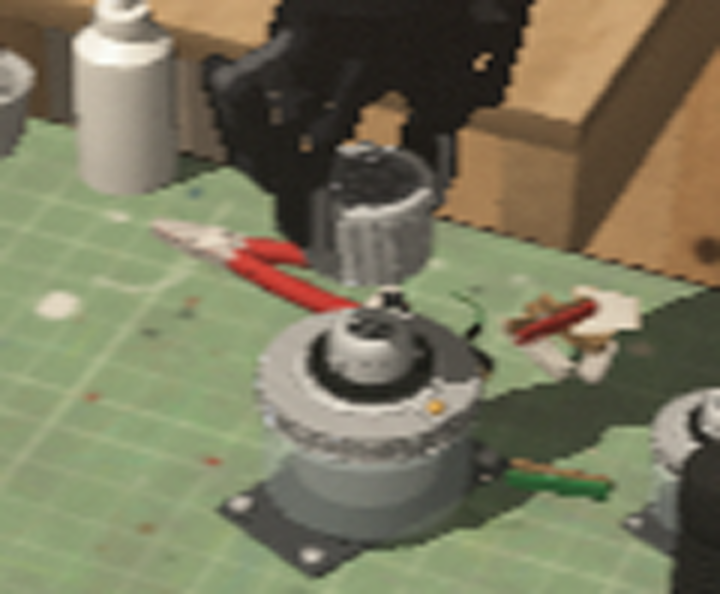

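Request:
{"api": "servo_tool", "payload": {
  "steps": [
    [[-0.1, -0.2, 1], 0, 1],
    [[0, 0, 1], 0, 1],
    [[0, 0, 0.8], 0, 1],
    [[0, 0, 0.5], 0, 1],
    [[0, 0, 0], 0, 1]
  ]
}}

```text
clock: 11.82
tool_pos: [488.8, -108.0, 123.1]
ee_rot: [-2.223, -2.211, -0.015]
wrist_force: [-0.5, 0.4, -1.1]
finger_gap: 48.2
```

```bash
python3 - <<'E'
from h import *
s,R=st()
for dx in (0,):
  for c in ([485,-110],[489,-106]):
    print(proj('side',[*c,102]),proj('side',[*c,150]))
p,d=snap('side','i'); cv2.imwrite('pics/k_side.png',cv2.resize(p[165:245,290:380],None,fx=8,fy=7,interpolation=cv2.INTER_CUBIC))
C=cloud('side',d)
for v in range(175,245,3):
    row=p[v,300:365].max(1); print(v,' '.join(f'{C[v,u,2]:.0f}' for u in range(310,355,3)))
E
```

```text
t 11.82 tcp [ 488.8 -108.   123.1] F [-0.5  0.4 -1.1] T [-0.03  0.01 -0.01] gap 48.2 yaw_y -0.32 z [ 0.0024  0.0114 -0.9999] q [-0.25  0.36  0.43  2.09 -0.23  0.74  0.32]
(np.float64(331.73070545241114), np.float64(209.75540927099632)) (np.float64(332.2945407101509), np.float64(193.9158540185078))
(np.float64(331.4007891777566), np.float64(211.30469701654835)) (np.float64(331.9577355458779), np.float64(195.45548663110884))
175 231 232 231 229 227 222 226 224 212 211 209 209 181 -879 192
178 230 225 201 206 220 217 222 219 205 199 199 196 181 184 183
181 226 221 192 192 -879 206 211 199 -885 173 185 187 175 177 175
184 217 213 185 194 195 204 202 -886 -879 165 170 179 171 -878 -891
187 209 205 183 183 192 196 196 -0 -881 159 162 169 -880 -869 -894
190 196 198 195 175 184 183 152 145 149 147 157 157 -869 -881 -888
193 179 187 187 176 179 146 152 149 150 147 149 149 4 5 2
196 9 180 179 172 172 149 148 147 149 148 152 139 5 4 -0
199 9 8 153 163 159 146 148 149 146 152 149 131 0 2 1
202 7 9 143 151 148 147 150 151 151 148 137 4 4 -1 0
205 2 1 131 144 140 138 137 141 139 138 128 5 11 4 4
208 4 3 1 2 132 131 130 132 131 953 121 6 1 20 2
211 4 -1 1 74 112 117 122 124 122 118 74 76 4 17 4
214 1 -1 76 75 88 96 114 113 110 96 82 74 74 4 3
217 2 75 78 76 80 91 91 94 91 87 84 78 79 72 3
220 2 75 75 77 81 84 82 83 83 81 83 75 78 77 1
223 5 71 74 72 78 75 82 84 82 75 75 73 73 67 -2
226 1 63 77 75 77 72 75 75 76 76 76 78 74 2 2
229 3 44 66 70 75 73 74 75 78 74 77 72 63 3 -0
232 3 36 53 60 66 69 71 69 72 70 64 63 49 6 3
235 1 25 43 53 54 57 59 64 62 54 54 52 38 4 5
238 5 17 31 40 47 46 49 49 52 51 45 38 28 9 3
241 3 5 21 31 32 38 39 41 40 39 33 29 14 2 3
244 6 6 10 23 21 28 30 30 32 24 25 16 4 3 -0
```

View pics/k_side.png

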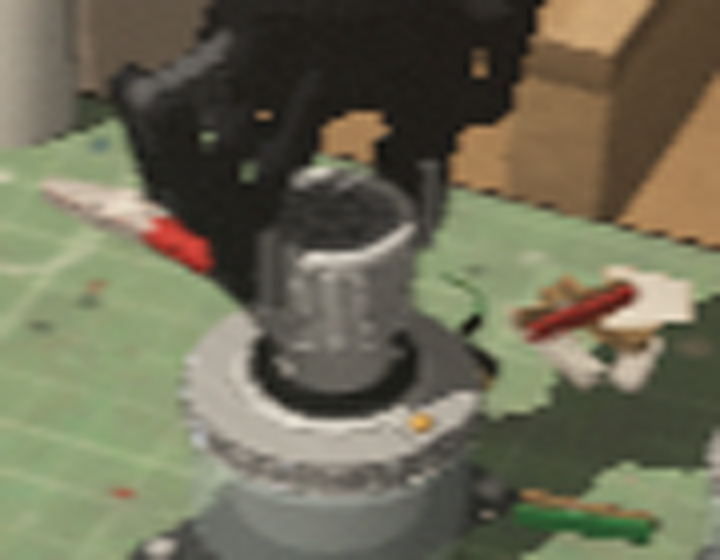

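```bash
python3 - <<'E'
from h import *
from scipy.optimize import least_squares
def fit(P,R,c0):
    return least_squares(lambda q:np.hypot(P[:,0]-q[0],P[:,1]-q[1])-R,c0,loss='soft_l1',f_scale=1).x
for tag,lo,hi,R,um in(('a',88,97,17,None),('i',114,143,25,1),('i',115,143,25,2)):
    d=np.load(f'pics/side_{tag}.npy');p=cv2.imread(f'pics/side_{tag}.png');C=cloud('side',d)
    m=(C[...,2]>lo)&(C[...,2]<hi)&(np.hypot(C[...,0]-489,C[...,1]+107)<R+6)
    if um: 
        u=np.arange(640)[None,:]; m&=(p.max(2)>(60 if um==1 else 90))&(u>323)&(u<342)
    P=C[m]; q=fit(P,R,[489,-107]); rr=np.hypot(P[:,0]-q[0],P[:,1]-q[1])-R
    print(tag,m.sum(),q.round(2),'res',np.median(np.abs(rr)).round(2))
E
```

```text
a 74 [ 486.56 -110.73] res 1.64
i 162 [ 491.05 -109.51] res 1.19
i 123 [ 491.01 -109.51] res 1.23
```

Request:
{"api": "servo_tool", "payload": {
  "steps": [
    [[-0.2, -0.1, 0.3], 0, 1],
    [[0, 0, 0.3], 0, 1],
    [[0, 0, 0.3], 0, 1],
    [[0, 0, 0.2], 0, 1]
  ]
}}

```text
clock: 12.38
tool_pos: [488.5, -110.2, 112.3]
ee_rot: [-2.224, -2.211, -0.018]
wrist_force: [-0.6, -0.6, 0.0]
finger_gap: 48.4
```

```bash
python3 - <<'E'
from h import *
s,R=st()
E
```

```text
t 12.38 tcp [ 488.5 -110.2  112.3] F [-0.6 -0.6  0. ] T [-0.03  0.06  0.05] gap 48.4 yaw_y -0.34 z [ 0.0045  0.0114 -0.9999] q [-0.24  0.37  0.42  2.1  -0.25  0.71  0.34]
```

Request:
{"api": "servo_tool", "payload": {
  "steps": [
    [[0, 0, 0.3], 0, 1],
    [[0, 0, 0.3], 0, 1],
    [[0, 0, 0.2], 0, 1]
  ]
}}

```text
clock: 12.75
tool_pos: [487.1, -110.6, 108.2]
ee_rot: [-2.222, -2.206, -0.018]
wrist_force: [-8.2, 1.9, 28.5]
finger_gap: 48.4
```

```bash
python3 - <<'E'
from h import *
s,R=st()
E
```

```text
t 12.75 tcp [ 487.1 -110.6  108.2] F [-8.2  1.9 28.5] T [0.53 2.4  0.03] gap 48.4 yaw_y -0.41 z [ 6.000e-04  1.530e-02 -9.999e-01] q [-0.23  0.38  0.42  2.1  -0.26  0.71  0.35]
```

Request:
{"api": "servo_tool", "payload": {
  "steps": [
    [[0, 0, -0.2], 0, 1],
    [[0, -0.05, -0.1], 0, 1],
    [[0, 0, 0], 0, 1]
  ]
}}

```text
clock: 13.12
tool_pos: [486.7, -110.7, 111.6]
ee_rot: [-2.223, -2.206, -0.019]
wrist_force: [0.2, 0.3, -0.8]
finger_gap: 48.5
```

```bash
python3 - <<'E'
from h import *
s,R=st()
E
```

```text
t 13.12 tcp [ 486.7 -110.7  111.6] F [ 0.2  0.3 -0.8] T [ 0.04 -0.04 -0.04] gap 48.5 yaw_y -0.43 z [ 0.0015  0.0155 -0.9999] q [-0.24  0.37  0.42  2.1  -0.25  0.72  0.34]
```

Request:
{"api": "servo_tool", "payload": {
  "steps": [
    [[0, -0.05, 0.2], 0, 1],
    [[0, 0, 0.1], 0, 1],
    [[0, 0, 0.1], 0, 1]
  ]
}}

```text
clock: 13.5
tool_pos: [485.5, -110.4, 106.9]
ee_rot: [-2.221, -2.205, -0.017]
wrist_force: [-2.0, 0.2, -0.4]
finger_gap: 48.3
```

```bash
python3 - <<'E'
from h import *
s,R=st()
E
```

```text
t 13.5 tcp [ 485.5 -110.4  106.9] F [-2.   0.2 -0.4] T [0.03 0.27 0.01] gap 48.3 yaw_y -0.41 z [-4.000e-04  1.570e-02 -9.999e-01] q [-0.23  0.38  0.42  2.1  -0.26  0.71  0.35]
```

Request:
{"api": "servo_tool", "payload": {
  "steps": [
    [[0, -0.03, 0.1], 0, 1],
    [[0, 0, 0.1], 0, 1]
  ]
}}

```text
clock: 13.75
tool_pos: [485.5, -110.3, 105.3]
ee_rot: [-2.221, -2.205, -0.018]
wrist_force: [-5.0, 1.2, 16.2]
finger_gap: 48.4
```

```bash
python3 - <<'E'
from h import *
s,R=st()
E
```

```text
t 13.75 tcp [ 485.5 -110.3  105.3] F [-5.   1.2 16.2] T [0.26 1.24 0.09] gap 48.4 yaw_y -0.41 z [-1.000e-04  1.600e-02 -9.999e-01] q [-0.23  0.38  0.42  2.1  -0.26  0.7   0.35]
```

Request:
{"api": "servo_tool", "payload": {
  "steps": [
    [[0, -0.1, 0], 0, 1],
    [[0, 0, 0], 0, 1]
  ]
}}

```text
clock: 14.0
tool_pos: [485.4, -110.3, 105.8]
ee_rot: [-2.222, -2.206, -0.02]
wrist_force: [-0.8, 0.4, 1.0]
finger_gap: 48.1
```

```bash
python3 - <<'E'
from h import *
s,R=st()
E
```

```text
t 14.0 tcp [ 485.4 -110.3  105.8] F [-0.8  0.4  1. ] T [ 0.09  0.29 -0.04] gap 48.1 yaw_y -0.41 z [ 0.0018  0.0161 -0.9999] q [-0.23  0.38  0.42  2.11 -0.26  0.7   0.35]
```

Request:
{"api": "servo_tool", "payload": {
  "steps": [
    [[0, 0, 0.04], 2.5, 1],
    [[0, 0, 0.04], 2.5, 1],
    [[0, 0, 0.04], 2.5, 1],
    [[0, 0, 0.04], 2.5, 1]
  ]
}}

```text
clock: 14.5
tool_pos: [485.0, -111.3, 105.4]
ee_rot: [-2.416, -1.989, -0.017]
wrist_force: [-3.2, 0.2, 9.5]
finger_gap: 48.0
```

```bash
python3 - <<'E'
from h import *
s,R=st()
E
```

```text
t 14.5 tcp [ 485.  -111.3  105.4] F [-3.2  0.2  9.5] T [0.21 0.82 0.13] gap 48.0 yaw_y -11.08 z [ 0.001   0.0162 -0.9999] q [-0.27  0.39  0.46  2.11 -0.29  0.71  0.2 ]
```

Request:
{"api": "servo_tool", "payload": {
  "steps": [
    [[0, 0, 0.03], 2.5, 1],
    [[0, 0, 0.03], 2.5, 1],
    [[0, 0, 0.03], 2.5, 1],
    [[0, 0, 0.03], 2.5, 1],
    [[0, 0, 0.03], 2.5, 1],
    [[0, 0, 0.03], 2.5, 1]
  ]
}}

```text
clock: 15.25
tool_pos: [484.9, -111.1, 105.4]
ee_rot: [-2.668, -1.631, -0.015]
wrist_force: [-0.8, 1.0, 5.8]
finger_gap: 48.1
```

```bash
python3 - <<'E'
from h import *
s,R=st()
E
```

```text
t 15.25 tcp [ 484.9 -111.1  105.4] F [-0.8  1.   5.8] T [0.19 0.46 0.06] gap 48.1 yaw_y -27.12 z [ 5.000e-04  1.790e-02 -9.998e-01] q [-0.32  0.4   0.53  2.11 -0.34  0.71 -0.04]
```

Steady at 6 N on the pins; continue.

Request:
{"api": "servo_tool", "payload": {
  "steps": [
    [[0, 0, 0.03], 2.5, 1],
    [[0, 0, 0.03], 2.5, 1],
    [[0, 0, 0.03], 2.5, 1],
    [[0, 0, 0.03], 2.5, 1],
    [[0, 0, 0.03], 2.5, 1],
    [[0, 0, 0.03], 2.5, 1],
    [[0, 0, 0.03], 2.5, 1]
  ]
}}

```text
clock: 16.12
tool_pos: [485.2, -110.9, 105.4]
ee_rot: [-2.894, -1.175, -0.012]
wrist_force: [-2.5, 0.1, 6.5]
finger_gap: 48.4
```

```bash
python3 - <<'E'
from h import *
s,R=st()
E
```

```text
t 16.12 tcp [ 485.2 -110.9  105.4] F [-2.5  0.1  6.5] T [0.05 0.6  0.14] gap 48.4 yaw_y -45.8 z [ 6.000e-04  1.970e-02 -9.998e-01] q [-0.38  0.42  0.62  2.11 -0.39  0.72 -0.3 ]
```

Request:
{"api": "servo_tool", "payload": {
  "steps": [
    [[0, 0, 0.03], 2.5, 1],
    [[0, 0, 0.03], 2.5, 1],
    [[0, 0, 0.03], 2.5, 1],
    [[0, 0, 0.03], 2.5, 1],
    [[0, 0, 0.03], 2.5, 1],
    [[0, 0, 0.03], 2.5, 1],
    [[0, 0, 0.03], 2.5, 1]
  ]
}}

```text
clock: 17.0
tool_pos: [484.6, -110.8, 103.3]
ee_rot: [-3.046, -0.688, -0.006]
wrist_force: [0.3, 0.1, -0.2]
finger_gap: 48.6
```

```bash
python3 - <<'E'
from h import *
s,R=st()
E
```

```text
t 17.0 tcp [ 484.6 -110.8  103.3] F [ 0.3  0.1 -0.2] T [-0.03 -0.03  0.05] gap 48.6 yaw_y -64.55 z [-7.000e-04  1.960e-02 -9.998e-01] q [-0.45  0.44  0.7   2.12 -0.46  0.73 -0.57]
```

Request:
{"api": "servo_tool", "payload": {
  "steps": [
    [[0, 0, 0.15], 0, 1],
    [[0, 0, 0.15], 0, 1],
    [[0, 0, 0.15], 0, 1]
  ]
}}

```text
clock: 17.38
tool_pos: [484.7, -110.6, 98.4]
ee_rot: [-3.046, -0.688, -0.005]
wrist_force: [0.2, -0.3, -0.2]
finger_gap: 48.2
```

```bash
python3 - <<'E'
from h import *
s,R=st()
E
```

```text
t 17.38 tcp [ 484.7 -110.6   98.4] F [ 0.2 -0.3 -0.2] T [-0.03  0.03 -0.09] gap 48.2 yaw_y -64.56 z [-8.000e-04  1.920e-02 -9.998e-01] q [-0.44  0.45  0.7   2.12 -0.47  0.72 -0.56]
```

Request:
{"api": "servo_tool", "payload": {
  "steps": [
    [[0, 0, 0.15], 0, 1],
    [[0, 0, 0.15], 0, 1],
    [[0, 0, 0.15], 0, 1],
    [[0, 0, 0.1], 0, 1]
  ]
}}

```text
clock: 17.88
tool_pos: [484.7, -110.6, 92.9]
ee_rot: [-3.045, -0.687, -0.006]
wrist_force: [-2.0, 0.1, 4.6]
finger_gap: 48.0
```

```bash
python3 - <<'E'
from h import *
s,R=st()
E
```

```text
t 17.88 tcp [ 484.7 -110.6   92.9] F [-2.   0.1  4.6] T [0.09 0.33 0.  ] gap 48.0 yaw_y -64.56 z [-6.000e-04  2.000e-02 -9.998e-01] q [-0.43  0.46  0.69  2.12 -0.48  0.71 -0.55]
```

Request:
{"api": "servo_tool", "payload": {
  "steps": [
    [[0, 0, 0.12], 0, 1],
    [[0, 0, 0.12], 0, 1],
    [[0, 0, 0.12], 0, 1],
    [[0, 0, 0.1], 0, 1]
  ]
}}

```text
clock: 18.38
tool_pos: [484.8, -110.5, 90.5]
ee_rot: [-3.043, -0.686, -0.007]
wrist_force: [-7.8, 2.6, 21.1]
finger_gap: 48.0
```

```bash
python3 - <<'E'
from h import *
s,R=st()
E
```

```text
t 18.38 tcp [ 484.8 -110.5   90.5] F [-7.8  2.6 21.1] T [0.34 1.41 0.04] gap 48.0 yaw_y -64.59 z [-3.000e-04  2.310e-02 -9.997e-01] q [-0.43  0.47  0.68  2.12 -0.49  0.71 -0.54]
```

Request:
{"api": "servo_tool", "payload": {
  "steps": [
    [[0, 0, 0.1], 0, 1],
    [[0, 0, 0.1], 0, 1]
  ]
}}

```text
clock: 18.62
tool_pos: [484.8, -110.5, 90.6]
ee_rot: [-3.04, -0.684, -0.009]
wrist_force: [-6.4, 1.8, 19.1]
finger_gap: 48.2
```

```bash
python3 - <<'E'
from h import *
s,R=st()
p,d=snap('side','z'); cv2.imwrite('pics/z_side.png',cv2.resize(p[170:250,290:380],None,fx=8,fy=7,interpolation=cv2.INTER_CUBIC))
s,R=st()
E
```

```text
t 18.62 tcp [ 484.8 -110.5   90.6] F [-6.4  1.8 19.1] T [0.23 1.15 0.05] gap 48.2 yaw_y -64.62 z [ 1.000e-04  2.590e-02 -9.997e-01] q [-0.42  0.47  0.68  2.12 -0.49  0.71 -0.54]
t 18.68 tcp [ 484.7 -110.6   90.6] F [-6.8  3.4 18.2] T [0.24 1.22 0.04] gap 48.4 yaw_y -64.63 z [ 1.000e-04  2.590e-02 -9.997e-01] q [-0.42  0.47  0.68  2.12 -0.49  0.71 -0.54]
```

View pics/z_side.png

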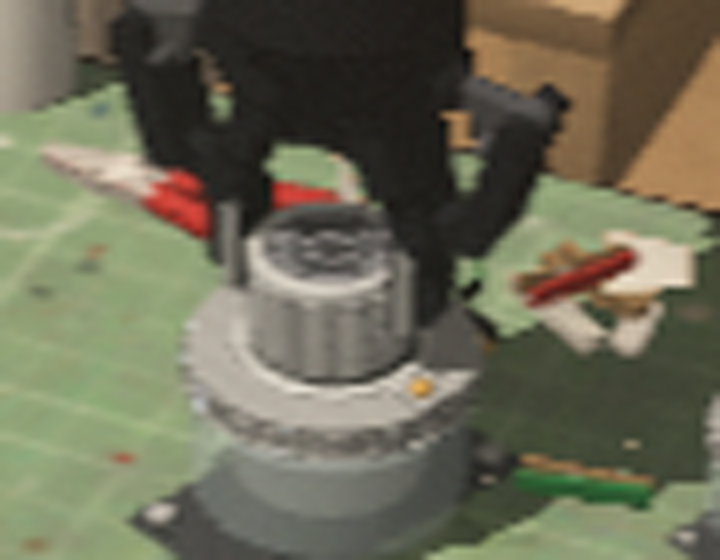

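Request:
{"api": "servo_tool", "payload": {
  "steps": [
    [[0.1, -0.2, 0.06], 0, 1],
    [[0.1, -0.2, 0.06], 0, 1]
  ]
}}

```text
clock: 18.92
tool_pos: [485.0, -109.6, 90.9]
ee_rot: [-3.045, -0.681, -0.012]
wrist_force: [-2.9, -4.8, 5.8]
finger_gap: 48.4
```

```bash
python3 - <<'E'
from h import *
s,R=st()
E
```

```text
t 18.93 tcp [ 485.  -109.6   90.9] F [-2.9 -4.8  5.8] T [-1.18  0.63  0.  ] gap 48.4 yaw_y -64.78 z [ 0.0026  0.0224 -0.9997] q [-0.43  0.46  0.68  2.13 -0.49  0.71 -0.55]
```

Request:
{"api": "servo_tool", "payload": {
  "steps": [
    [[0.13, -0.3, 0.06], 0, 1],
    [[0.13, -0.3, 0.06], 0, 1],
    [[0.13, -0.3, 0.06], 0, 1]
  ]
}}

```text
clock: 19.3
tool_pos: [484.8, -109.0, 90.8]
ee_rot: [-3.059, -0.674, -0.015]
wrist_force: [-2.2, -7.5, 7.2]
finger_gap: 48.2
```

```bash
python3 - <<'E'
from h import *
s,R=st()
E
```

```text
t 19.3 tcp [ 484.8 -109.    90.8] F [-2.2 -7.5  7.2] T [-1.68  0.58  0.03] gap 48.2 yaw_y -65.14 z [ 0.0074  0.0108 -0.9999] q [-0.45  0.46  0.69  2.13 -0.48  0.69 -0.57]
```

Request:
{"api": "servo_tool", "payload": {
  "steps": [
    [[0.28, -0.16, 0.06], 0, 1],
    [[0.28, -0.16, 0.06], 0, 1],
    [[0.28, -0.16, 0.06], 0, 1]
  ]
}}

```text
clock: 19.68
tool_pos: [484.9, -109.1, 90.6]
ee_rot: [-3.065, -0.665, -0.003]
wrist_force: [-10.0, -5.8, 18.1]
finger_gap: 47.9
```

```bash
python3 - <<'E'
from h import *
s,R=st()
E
```

```text
t 19.68 tcp [ 484.9 -109.1   90.6] F [-10.   -5.8  18.1] T [-1.17  1.99  0.21] gap 47.9 yaw_y -65.52 z [ 6.0e-04  5.3e-03 -1.0e+00] q [-0.45  0.47  0.7   2.13 -0.47  0.7  -0.58]
```

Request:
{"api": "servo_tool", "payload": {
  "steps": [
    [[-0.04, 0.06, 0.06], 0, 1],
    [[0, 0, 0.08], 0, 1],
    [[0, 0, 0.08], 0, 1]
  ]
}}

```text
clock: 20.05
tool_pos: [484.8, -109.7, 90.4]
ee_rot: [-3.062, -0.662, -0.004]
wrist_force: [-5.6, 1.7, 16.2]
finger_gap: 48.1
```

```bash
python3 - <<'E'
from h import *
s,R=st()
E
```

```text
t 20.05 tcp [ 484.8 -109.7   90.4] F [-5.6  1.7 16.2] T [ 0.26  1.13 -0.01] gap 48.1 yaw_y -65.58 z [ 9.0e-04  8.9e-03 -1.0e+00] q [-0.45  0.47  0.69  2.13 -0.48  0.7  -0.58]
```

```bash
python3 - <<'E'
from h import *
def top(tag,u0,u1,v0,v1):
    d=np.load(f'pics/side_{tag}.npy'); z=cloud('side',d)[v0:v1,u0:u1,2]; return np.median(z).round(2),z.std().round(2),z.size
# cell top disc: z pic crop centre (325,248)-> px
u=int(290+325/8);v=int(170+246/7);print(u,v,top('z',u-5,u+6,v-3,v+4), top('d',290,301,277,284))
d=np.load('pics/side_z.npy');C=cloud('side',d);m=(C[...,2]>70)&(C[...,2]<79)&(np.abs(np.hypot(C[...,0]-488,C[...,1]+108)-39)<5);print(np.median(C[m][:,2]),C[m][:,2].mean())
s,R=st()
E
```

```text
330 205 (np.float64(116.39), np.float64(2.0), 77) (np.float64(46.03), np.float64(102.66), 77)
74.35186493627896 74.22182754549847
t 20.05 tcp [ 484.8 -109.7   90.4] F [-5.6  1.7 16.2] T [ 0.26  1.13 -0.01] gap 48.1 yaw_y -65.58 z [ 9.0e-04  8.9e-03 -1.0e+00] q [-0.45  0.47  0.69  2.13 -0.48  0.7  -0.58]
```

```bash
python3 - <<'E'
from h import *
snap('side','fin'); st()
E
```

```text
t 20.1 tcp [ 484.7 -109.7   90.4] F [-4.5  1.5 15. ] T [0.33 1.05 0.03] gap 48.0 yaw_y -65.58 z [ 9.0e-04  8.9e-03 -1.0e+00] q [-0.45  0.47  0.69  2.13 -0.48  0.7  -0.58]
```

View pics/side_fin.png

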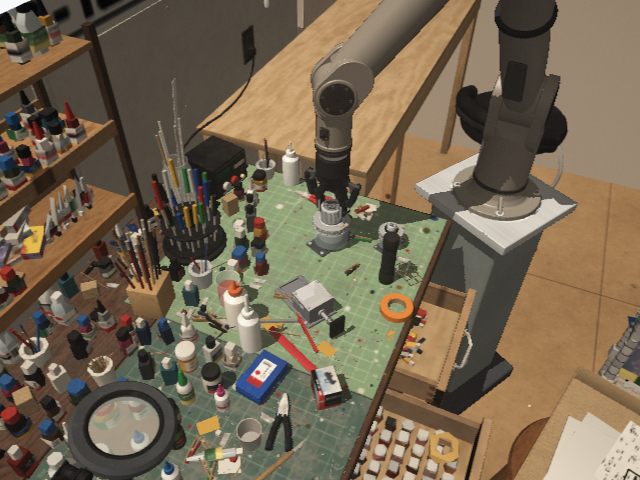

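The picture shows the cell seated on the big pot (331,212). The bystanders stand where they did, the torch at (388,255) and the bottles at (249,325), (234,300) and (291,165), and the ejector is back out at (337,325).

```bash
python3 -c "
from h import *
print(ticket.finish_job()); st()"
```

```text
the job is handed in; nothing more can be done
None
the job is handed in; nothing more can be done
```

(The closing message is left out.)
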